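# Click-test the returned push lamps

## Robot

A 6-joint arm with a two-finger parallel gripper is mounted at the origin on the work surface. World frame = base frame: x ahead of the robot, y to its left, z up, the work surface at z = 0. Lengths are in m, angles in degrees, forces in N, time in s.
With the tool pointing down it reaches from about 0.225 to 0.725 m from the base axis. Payload 3.1 kg.
Tool frame: the origin (TCP) lies between the finger pads; the fingertips stand 11 mm ahead of it and the grasp point (between the pads) lies 8 mm behind it; z points along the fingers, x is the direction in which the jaws open and shut, and the axes are right-handed (so a half turn about z gives the same grasp; the last joint's range is limited). The gripper opens to 85 mm and grips with 20 to 120 N. Pads are 22 mm wide; open, the fingers measure 114 mm over their backs; the gripper's body (76 mm by 85 mm) begins 54 mm behind the grasp point. The pads swing forward as they close: fully open they stand 13 mm farther back than shut.
Start: joints at [59.083, 2.75, 5.684, 92.934, 0, 82.678], TCP at [0.21, 0.481, 0.209] pointing down, gripper open.
Joint ranges: [-166.93, 166.93], [-56.73, 111.36], [-69.38, 81.34], [-121.58, 131.49], [-85.45, 84.26], [-180, 180]. Speed limits (degrees/s): [159.86, 159.86, 180, 180, 180, 180].

## Interface

Orientations are given as [roll, pitch, yaw] about the fixed x, y, z axes, in that order (R = Rz(yaw) Ry(pitch) Rx(roll)).
In Python, from station import manip gives the robot as it stands.
- The arm moves only by the tool move_arm, never from a script. Its argument "increments" is a list of rows, each a list of 3 entries, a list of its own where there are three numbers: the shift along the tool's x, y, z in m, then the turn, a rotation vector about the tool's x, y, z in rad, then the finger opening in m, from 0 to 0.0854. A call has 1 to 12 rows; each row is the pose to reach, as a shift and turn from the pose commanded when the call began, along the tool's axes at that moment; what a row does not reach only later rows make up. A row lasts 1/8 s, in which the tool goes at most 62.5 mm and 10.7 degrees, less where a joint would pass 70% of its speed; a pose out of reach is approached as far as the arm can. A call with a gripper value outside its range is refused whole. The fingers move at their own pace and stop on an object; "newtons" is the grip in N (left out, the last holds). Time passes only in rows, so rows that repeat a pose let the fingers close. It gives the time, the measured TCP pose, the force and the opening at its end, in the units of the state.
- manip.get_state(): the state, without advancing time (a new reading comes with each control period).
- manip.read_camera(name): name is "scene" or "top" or "wrist"; returns a dict with "image" (384x512x3 uint8, red, green, blue), "camera_matrix" (3x3 intrinsics, pixels), "view" (4x4, takes a point from world to camera coordinates). Camera axes: x right, y up, looking along -z (the intrinsics and any distortion apply to the point x, -y, -z); pixel columns grow to the right and rows downward; lengths in m; the calibration is good to about 2 mm. A picture is of the moment at which its call begins. There is no depth.
- manip.sign_off(): hands the job in, once; it reports no verdict.
The state is a dict: "clock": time; "joints": joint angles; "joint_velocities": joint speeds; "joint_torque": joint torques, N m; "ee_pos": TCP position; "orientation": TCP orientation; "wrist_force": force on the tool from outside, world axes, zero at the start; "moment": the same for the moment, N m; "grip_width": finger opening in m.
Only numpy, scipy, OpenCV 4.12 (cv2) and the standard library are available. Lean on these libraries where they do the work, as an engineer would, in place of code of your own. Each camera call takes 0.05 s, during which the arm holds its last target.

## Task

Test the three returned push lamps where they stand: press the cap of each one fully down and let go. Leave the two whose caps stay down where they are; the one whose cap springs most of the way back up is faulty, so after testing it push it aside into the open-fronted cardboard tray beyond the lamps, right way up and wholly inside. Do not knock the other things on the table about.

Things in the scene. Friction and masses are not known exactly. Their poses are not given: they have to be found in the camera images.
- lamp_a: Battery push lamp, one of three that look alike, loose on the steel table: a white plastic case 60 mm (its x) by 100 mm (its y) by 34 mm high, 0.2 to 0.35 kg. Origin: centre of the underside; z up. A round grey push cap stands on the top near its +y end, a small flat clear lens near its -y end.
- cap_a_top (a point): Centre of the flat top of lamp_a's push cap: a grey disc 44 mm across, axis upright, 20 mm from the case's centre along the lamp's +y. Its top is 50 mm above the table when up, 38 mm (4 mm above the case) when fully down; this point moves with the cap.
- cap_a (a joint): How far lamp_a's cap is pressed down, in m: 0 up, 0.012 fully down on a hard stop; takes up to 4.5 N. Working lamp: the cap stays at the depth it was pushed to (if part way, press again). Faulty lamp (cannot be told before pressing): a spring brings the cap back at once to rest 0.003 to 0.005 below its first height.
- lamp_b: Battery push lamp, one of three that look alike, loose on the steel table: a white plastic case 60 mm (its x) by 100 mm (its y) by 34 mm high, 0.2 to 0.35 kg. Origin: centre of the underside; z up. A round grey push cap stands on the top near its +y end, a small flat clear lens near its -y end.
- cap_b_top (a point): Centre of the flat top of lamp_b's push cap: a grey disc 44 mm across, axis upright, 20 mm from the case's centre along the lamp's +y. Its top is 50 mm above the table when up, 38 mm (4 mm above the case) when fully down; this point moves with the cap.
- cap_b (a joint): How far lamp_b's cap is pressed down, in m: 0 up, 0.012 fully down on a hard stop; takes up to 4.5 N. Working lamp: the cap stays at the depth it was pushed to (if part way, press again). Faulty lamp (cannot be told before pressing): a spring brings the cap back at once to rest 0.003 to 0.005 below its first height.
- lamp_c: Battery push lamp, one of three that look alike, loose on the steel table: a white plastic case 60 mm (its x) by 100 mm (its y) by 34 mm high, 0.2 to 0.35 kg. Origin: centre of the underside; z up. A round grey push cap stands on the top near its +y end, a small flat clear lens near its -y end.
- cap_c_top (a point): Centre of the flat top of lamp_c's push cap: a grey disc 44 mm across, axis upright, 20 mm from the case's centre along the lamp's +y. Its top is 50 mm above the table when up, 38 mm (4 mm above the case) when fully down; this point moves with the cap.
- cap_c (a joint): How far lamp_c's cap is pressed down, in m: 0 up, 0.012 fully down on a hard stop; takes up to 4.5 N. Working lamp: the cap stays at the depth it was pushed to (if part way, press again). Faulty lamp (cannot be told before pressing): a spring brings the cap back at once to rest 0.003 to 0.005 below its first height.
- tray: Long shallow cardboard carton lid fixed on the table beyond the lamps, open on the side towards the robot (its -x side) where there is no wall. Its inside measures 130 mm (its x) by 620 mm (its y); walls 28 mm high and 6 mm thick stand on the +x side and the two ends; the floor inside is level with the table, so things slide straight in. Origin: centre of the inner floor.
- carton: Bystander: closed cardboard carton 100 x 150 x 50 mm high, origin under its centre.
- bowl: Bystander: dark wooden bowl, 120 mm across, 50 mm high, origin under its centre.
- tape: Bystander: roll of brown packing tape lying flat, 100 mm across, 48 mm high, origin under its centre.
Things that resemble listed ones, but are neither listed nor needed, are in the scene too. Leave any black look-alike of the lamp_a alone. What is shaped like the lamp_b but red is not meant.

How it is judged (in metres and radians):
At the end, for the whole second after the job is handed in: The lamp that fails to latch lies right way up and at rest in the tray (centre within 45 mm of its front-to-back middle line), tested: its cap sprung back to 1.5 to 7.5 mm down. The other two stand upright within 50 mm of where they started, caps latched over 9.5 mm down (((x of lamp_a in the frame of tray between -0.045 and 0.045 m and y of lamp_a in the frame of tray between -0.3 and 0.3 m and value of joint cap_a between 0.0015 and 0.0075 m and value of joint each of cap_b, cap_c above 0.0095 m and distance of each of lamp_b, lamp_c from where it was at the start of the episode below 0.05 m) or (x of lamp_b in the frame of tray between -0.045 and 0.045 m and y of lamp_b in the frame of tray between -0.3 and 0.3 m and value of joint cap_b between 0.0015 and 0.0075 m and value of joint each of cap_a, cap_c above 0.0095 m and distance of each of lamp_a, lamp_c from where it was at the start of the episode below 0.05 m) or (x of lamp_c in the frame of tray between -0.045 and 0.045 m and y of lamp_c in the frame of tray between -0.3 and 0.3 m and value of joint cap_c between 0.0015 and 0.0075 m and value of joint each of cap_a, cap_b above 0.0095 m and distance of each of lamp_a, lamp_b from where it was at the start of the episode below 0.05 m)) and angle between each of lamp_a, lamp_b, lamp_c's own z axis and vertical below 0.1 rad and linear speed of each of lamp_a, lamp_b, lamp_c below 0.02 m/s and height (world z) of each of lamp_a, lamp_b, lamp_c below 0.01 m); the robot touches nothing.
It fails at once if a bystander (carton, bowl or tape roll) is moved by more than 40 mm (distance of any of carton, bowl, tape from where it was at the start of the episode above 0.04 m).
It fails at once if a lamp is tipped over (angle between any of lamp_a, lamp_b, lamp_c's own z axis and vertical above 0.8 rad).
It also fails if it takes over 64 s, if anything falls off the work surface, if the arm or the gripper's body presses on something with over 40 N, if the wrist force passes 120 N, or if a joint passes its speed limit or range.

## Working session

There is one attempt and no reset: what is moved stays moved. The work goes in short steps, Python scripts to look and compute and a tool call to move; the robot and the scene stay as the last step left them, time stands still between calls to the robot, and variables do not carry over. Pictures are saved under pics/ and viewed, and the job is handed in when it is done.

Besides the shell and the picture viewer there is one more tool, called after "Call:" as name([rows], argument=value, ...), one row to a line, values as JSON. move_arm: Moves the arm, as the interface text tells. Its arguments: {"type":"object","properties":{"increments":{"type":"array"},"newtons":{"type":"number"}},"required":["increments"]}

```bash
mkdir -p pics
python3 - <<'E'
from station import manip
import cv2,pickle
d={}
for n in ("scene","top"):
    r=manip.read_camera(n); d[n]=r
    cv2.imwrite(f"pics/{n}0.png",r["image"][:,:,::-1])
pickle.dump(d,open("c0.pkl","wb"))
s=manip.get_state(); print(s)
for n in d: print(n,d[n]["camera_matrix"],d[n]["view"],[k for k in d[n]])
E
```

```text
{'clock': 0.1, 'joints': array([5.90834522e+01, 2.78898881e+00, 5.60162018e+00, 9.29333148e+01,
       2.83350016e-04, 8.26790901e+01]), 'joint_velocities': array([ 0.07197878, -0.05489272,  0.09216485, -0.11446901,  0.01756915,
       -0.01757625]), 'joint_torque': array([ 2.97691018e-03, -3.39851117e+01,  3.20935893e+01,  1.57927105e-02,
       -5.50204959e-05,  2.56877604e-05]), 'ee_pos': array([0.20983866, 0.48059749, 0.20764019]), 'orientation': array([-1.79984341e+02,  1.19663506e-01,  6.64043781e+01]), 'wrist_force': array([ 0.58885413, -0.45993508, -0.92584603]), 'moment': array([0.06235798, 0.00483286, 0.02298569]), 'grip_width': 0.08583405420585168}
scene [[379.27759621   0.         260.68533856]
 [  0.         379.27759621 192.17592165]
 [  0.           0.           1.        ]] [[ 0.16241908  0.98650101  0.02087587 -0.0860959 ]
 [-0.5392282   0.07102148  0.83915964  0.18000509]
 [ 0.8263492  -0.14755239  0.54348441 -1.59075634]
 [ 0.          0.          0.          1.        ]] ['image', 'camera_matrix', 'view']
top [[469.09269427   0.         265.37686854]
 [  0.         469.09269427 190.03560128]
 [  0.           0.           1.        ]] [[-0.01589472 -0.9998011  -0.0120465   0.01847845]
 [ 0.99024945 -0.01740819  0.13821354 -0.48623333]
 [-0.13839576 -0.00973218  0.99032919 -1.71056251]
 [ 0.          0.          0.          1.        ]] ['image', 'camera_matrix', 'view']
```

View pics/top0.png

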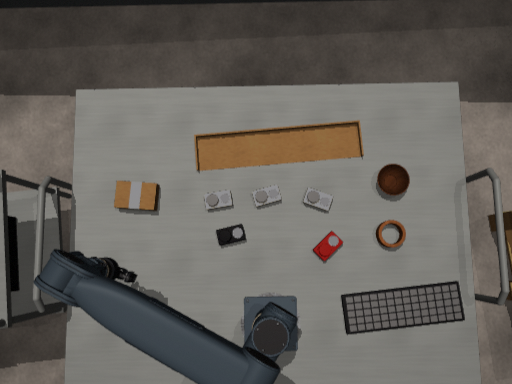

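View pics/scene0.png

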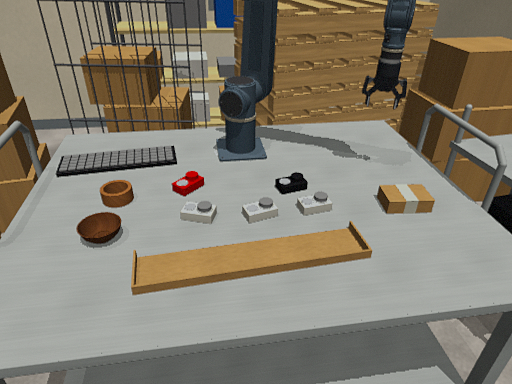

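Candidates in the top view are white lamps at (218,200), (266,196) and (318,200), a black look-alike at (231,235) and a red one at (328,246). I choose the three white ones. Next is a close crop with measurements.

```bash
cat > h.py <<'E'
import numpy as np,cv2
def ray(r,u,v):
    K=r["camera_matrix"];V=r["view"]
    d=np.array([(u-K[0,2])/K[0,0],-(v-K[1,2])/K[1,1],-1.]);R=V[:3,:3]
    return -R.T@V[:3,3],R.T@d
def onz(r,u,v,z):
    o,d=ray(r,u,v);return o+d*(z-o[2])/d[2]
def proj(r,p):
    c=r["view"]@np.r_[p,1];K=r["camera_matrix"];return K[0,0]*c[0]/-c[2]+K[0,2],-K[1,1]*c[1]/-c[2]+K[1,2]
E
python3 - <<'E'
import pickle,cv2,numpy as np
from h import *
d=pickle.load(open("c0.pkl","rb"))
a=d["top"]["image"][105:265,185:410]; b=d["scene"]["image"][165:300,120:390]
cv2.imwrite("pics/ct.png",cv2.resize(a[:,:,::-1],None,fx=3.5,fy=3.5,interpolation=2))
cv2.imwrite("pics/cs.png",cv2.resize(b[:,:,::-1],None,fx=2.9,fy=2.9,interpolation=2))
for x in (200,218,225,266,318,290): print(x,d["top"]["image"][200,x])
# tray corners (outer rim z .028)
for n,p in(("L far",(195,134)),("R far",(359,122)),("L near",(196,171)),("R near",(362,158))): print(n,onz(d["top"],*p,0.028 if 'far' in n else 0.0))
E
```

```text
200 [136 136 130]
218 [77 74 71]
225 [128 127 128]
266 [95 91 85]
318 [106 101  94]
290 [134 134 128]
L far [0.70706817 0.27451041 0.028     ]
R far [ 0.74198838 -0.34940385  0.028     ]
L near [0.56928249 0.27451688 0.        ]
R near [ 0.60822116 -0.36021645  0.        ]
```

View pics/ct.png

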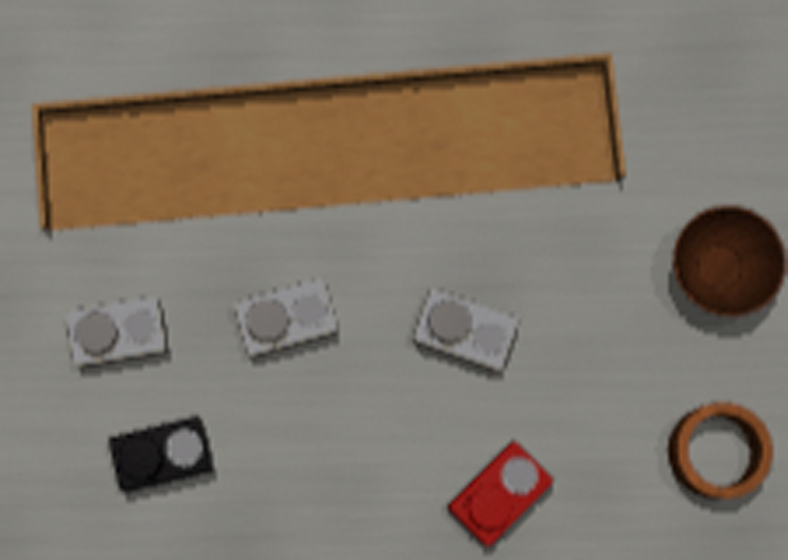

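View pics/cs.png

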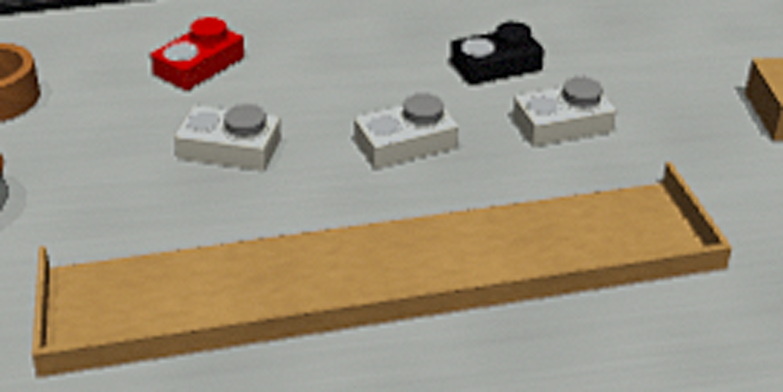

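Run:
```python
import pickle,cv2,numpy as np
from h import *
d=pickle.load(open("c0.pkl","rb"));r=d["top"]
f=lambda p:((p[0]+.5)/3.5-.5+185,(p[1]+.5)/3.5-.5+105)
g=lambda p:((p[0]+.5)/2.9-.5+120,(p[1]+.5)/2.9-.5+165)
im=r["image"].astype(int)
L=[("L",(96,333),(140,324),(582,90)),("M",(268,321),(310,310),(423,107)),("R",(450,322),(490,339),(246,119))]
for n,c,l,s in L:
    c,l,s=f(c),f(l),g(s)
    u,v=map(int,np.round(c))
    P=onz(r,*c,.05);Q=onz(r,*l,.034);S=onz(d["scene"],*s,.05)
    yaw=np.degrees(np.arctan2(*(P-Q)[[1,0]]))-90
    print(n,P,"scene",S,"lens",Q,"dist",np.linalg.norm((P-Q)[:2]),"lampyaw",yaw)
    # mask white case top quad
    w=(im.min(2)>150)[v-18:v+18,u-12:u+30]
    print(w.sum())
for n,p in(("Lf",(44,112)),("Rf",(604,65)),("Ln",(50,231)),("Rn",(618,185))): print(n,onz(r,*f(p),0.0))
hsv=cv2.cvtColor(r["image"],cv2.COLOR_RGB2HSV)
print(hsv[200,:,:][212:225])
```

```text
L [0.45145965 0.2068234  0.05      ] scene [0.45948558 0.20419647 0.05      ] lens [0.46219685 0.16206022 0.034     ] dist 0.04603292720561454 lampyaw 13.488518932806542
0
M [0.46102042 0.02586149 0.05      ] scene [0.46900639 0.02428583 0.05      ] lens [ 0.47402632 -0.01857923  0.034     ] dist 0.04630476987014743 lampyaw 16.31249997809482
0
R [ 0.45663762 -0.16508685  0.05      ] scene [ 0.46639791 -0.16386223  0.05      ] lens [ 0.4397764  -0.20825753  0.034     ] dist 0.0463466099013579 lampyaw -21.334175437960965
0
Lf [0.70389049 0.2704389  0.        ]
Rf [ 0.74532247 -0.34785718  0.        ]
Ln [0.57046565 0.26331592 0.        ]
Rn [ 0.61022168 -0.35730976  0.        ]
[[ 13  15 116]
 [ 15  13 115]
 [ 13  15 116]
 [ 11  18 116]
 [ 13  15 116]
 [ 13  16 112]
 [ 15  20  77]
 [135   4 136]
 [135   4 144]
 [150   4 137]
 [140   6 128]
 [150   4 128]
 [150   2 127]]
```

Run:
```python
import pickle,cv2,numpy as np
from h import *
d=pickle.load(open("c0.pkl","rb"))
r=d["top"];hsv=cv2.cvtColor(r["image"],cv2.COLOR_RGB2HSV).astype(int)
for n,(u,v) in dict(L=(212,200),M=(261,196.5),R=(313,197)).items():
    u,v=int(u),int(v)
    m=np.zeros(hsv.shape[:2],np.uint8);w=hsv[v-9:v+10,u-9:u+10]
    m[v-9:v+10,u-9:u+10]=((w[:,:,1]>11)&(w[:,:,2]<122)&(w[:,:,2]>85))
    k,lab,st,ce=cv2.connectedComponentsWithStats(m,connectivity=4)
    i=lab[v,u]; print(n,st[i],ce[i],onz(r,*ce[i],.05))
r=d["scene"];hsv=cv2.cvtColor(r["image"],cv2.COLOR_RGB2HSV).astype(int)
for n,(u,v) in dict(L=(321,196),M=(266,202),R=(204,206)).items():
    print(n);print(hsv[v-8:v+9,u,2],hsv[v-8:v+9,u,1], hsv[v,u-12:u+13,2])
```

```text
L [207 194  12  14 105] [211.97142857 200.03809524] [0.4505313  0.20719186 0.05      ]
M [256 191  12  12 110] [261.10909091 196.66363636] [0.45989145 0.02626499 0.05      ]
R [308 191  12  13 105] [313.24761905 196.93333333] [ 0.45556105 -0.16517688  0.05      ]
L
[168 170 163 142 126 132 131 131 134 136 125  71  74  85 123 171 195] [ 6  9  5  5 10  8  4  6  8  6  8 14  3  3 12  4  5] [196 197 198 207 147  47  99 134 137 134 131 132 134 131 134 132 133 129
 110 165 170 168 168 168 167]
M
[167 172 169 144 127 130 130 132 132 134 125  74  73  84 133 182 200] [8 7 9 7 4 6 0 6 6 6 6 0 0 6 8 3 4] [168 184 195 201 201 106 116 136 135 134 132 132 132 132 132 133 136 131
 116 173 171 168 169 168 170]
R
[171 171 162 134 127 129 132 130 131 136 125  73  79  69 116 184 198] [ 7  7  5  2  6  6  8  2  2  6  8  7  6  7 11  4  4] [173 172 171 148 202 116 121 133 133 131 132 132 131 134 132 132 136 134
  98 102 195 199 199 191 138]
```

The crop confirms three white lamps, each with its grey cap at the left (+y) end. Cap centres are about L(0.452, 0.2065), M(0.4605, 0.026) and R(0.457, -0.165). First I move above L with the fingers shut.

Call:
move_arm([
  [[-0.06, 0.12, 0.03], [0, 0, -0.15], 0],
  [[-0.1547, 0.3317, 0.1], [0, 0, -0.4119], 0],
  [[-0.1547, 0.3317, 0.1], [0, 0, -0.4119], 0],
  [[-0.1547, 0.3317, 0.1], [0, 0, -0.4119], 0],
  [[-0.1547, 0.3317, 0.1], [0, 0, -0.4119], 0],
  [[-0.1547, 0.3317, 0.1], [0, 0, -0.4119], 0],
  [[-0.1547, 0.3317, 0.1], [0, 0, -0.4119], 0],
  [[-0.1547, 0.3317, 0.1], [0, 0, -0.4119], 0],
  [[-0.1547, 0.3317, 0.1], [0, 0, -0.4119], 0],
  [[-0.1547, 0.3317, 0.1], [0, 0, -0.4119], 0],
])

```text
clock: 1.35
ee_pos: [0.4517, 0.2079, 0.1094]
orientation: [180.0, -0.0, 90.1]
wrist_force: [0.1, 0.0, 0.2]
grip_width: 0.0
```

Run:
```python
from station import manip
import cv2
from h import *
r=manip.read_camera("wrist");t=manip.read_camera("scene")
im=r["image"][:,:,::-1].copy()
for x,y in((.452,.2065),(.4605,.026)):
    u,v=proj(r,(x,y,.05));print(u,v)
    if abs(u)<2000 and abs(v)<2000: cv2.circle(im,(int(u),int(v)),4,(0,0,255),-1)
cv2.imwrite("pics/w1.png",im); cv2.imwrite("pics/s1.png",cv2.resize(t["image"][120:260,150:410,::-1],None,fx=3,fy=3))
```

```text
258.5923706209057 201.63231622204168
24.901950264149036 211.3446447866865
```

View pics/w1.png

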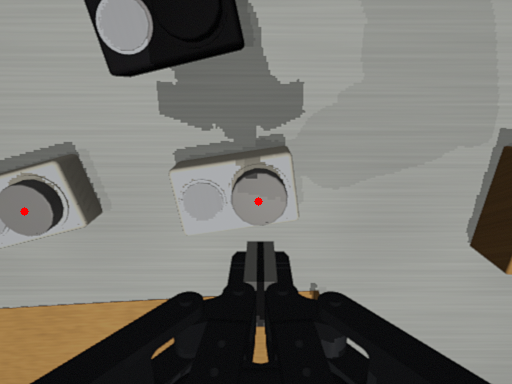

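View pics/s1.png

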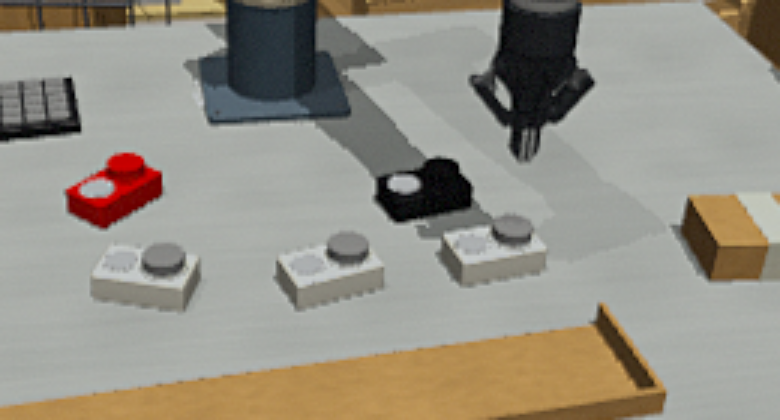

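The projected cap point falls on the cap (wrist 258,201, against a disc centre of about 259,196). Now I press L.

Call:
move_arm([
  [[0, 0, 0.03], [0, 0, 0], 0],
  [[0, 0, 0.045], [0, 0, 0], 0],
  [[0, 0, 0.05], [0, 0, 0], 0],
  [[0, 0, 0.054], [0, 0, 0], 0],
  [[0, 0, 0.057], [0, 0, 0], 0],
  [[0, 0, 0.059], [0, 0, 0], 0],
])

```text
clock: 2.2
ee_pos: [0.4527, 0.2067, 0.0502]
orientation: [179.9, -0.0, 90.0]
wrist_force: [-0.3, 0.3, 0.3]
grip_width: 0.0003
```

Call:
move_arm([
  [[0, 0, 0.001], [0, 0, 0], 0],
  [[0, 0, 0.002], [0, 0, 0], 0],
  [[0, 0, 0.002], [0, 0, 0], 0],
])

```text
clock: 2.58
ee_pos: [0.4522, 0.2065, 0.0477]
orientation: [-180.0, 0.0, 90.0]
wrist_force: [0.2, -0.7, 0.5]
grip_width: 0.0
```

Run:
```python
from station import manip
import cv2
t=manip.read_camera("scene")
print(manip.get_state()["wrist_force"])
cv2.imwrite("pics/s2.png",cv2.resize(t["image"][140:240,260:380,::-1],None,fx=6,fy=6))
```

```text
[ 0.35295365 -0.2216437  -0.09782306]
```

View pics/s2.png

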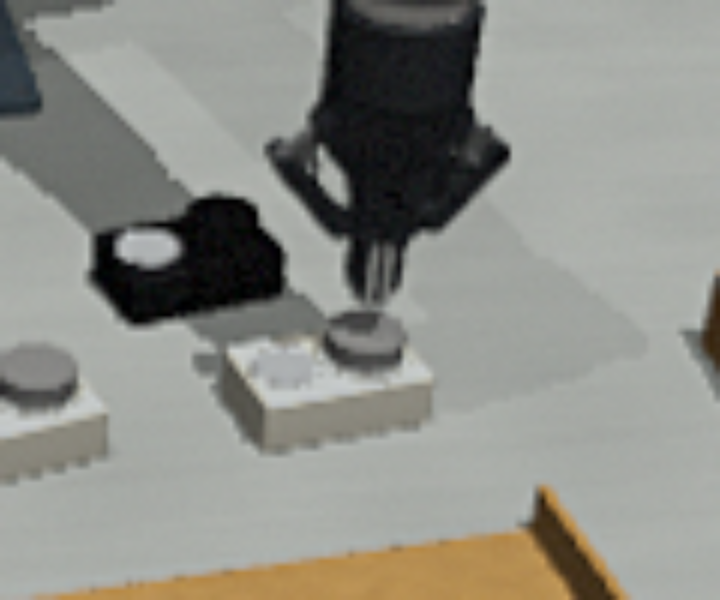

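The fingertips hover just over L's cap at about crop (375,305), with no contact force yet. I keep going down in small steps.

Call:
move_arm([
  [[0, 0, 0.002], [0, 0, 0], 0],
  [[0, 0, 0.004], [0, 0, 0], 0],
])

```text
clock: 2.88
ee_pos: [0.4522, 0.2066, 0.0436]
orientation: [-180.0, -0.0, 90.0]
wrist_force: [-0.2, -1.1, -0.0]
grip_width: -0.0003
```

Call:
move_arm([
  [[0, 0, 0.002], [0, 0, 0], 0],
  [[0, 0, 0.003], [0, 0, 0], 0],
  [[0, 0, 0.003], [0, 0, 0], 0],
])

```text
clock: 3.25
ee_pos: [0.4521, 0.2066, 0.0405]
orientation: [-180.0, 0.0, 90.0]
wrist_force: [-0.7, 0.4, 0.2]
grip_width: -0.0001
```

Run:
```python
from station import manip
import cv2,numpy as np
t=manip.read_camera("scene");w=manip.read_camera("wrist")
s=manip.get_state();print(s["wrist_force"],s["joint_torque"])
a=cv2.resize(t["image"][160:225,270:360,::-1],(720,520))
cv2.imwrite("pics/s3.png",a);cv2.imwrite("pics/w3.png",w["image"][:,:,::-1])
```

```text
[-0.20225581  0.6233556   0.74831143] [ 1.05887284e-03 -3.14556134e+01  3.11774468e+01  4.87224926e-03
 -2.85424676e-04 -1.18468188e-05]
```

View pics/s3.png

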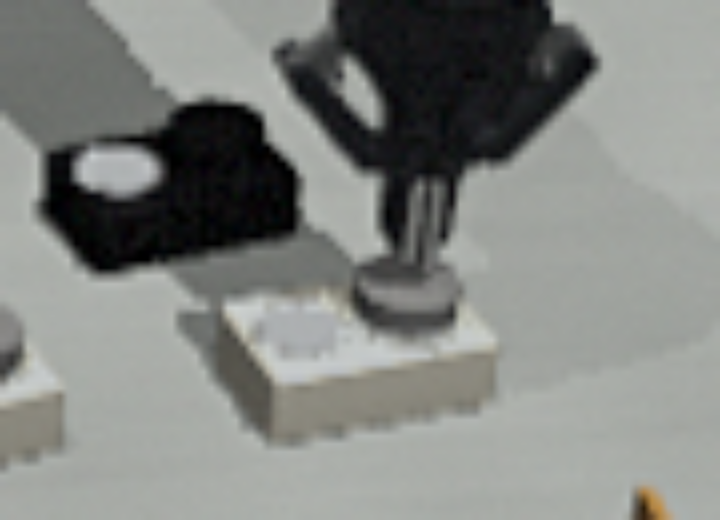

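View pics/w3.png

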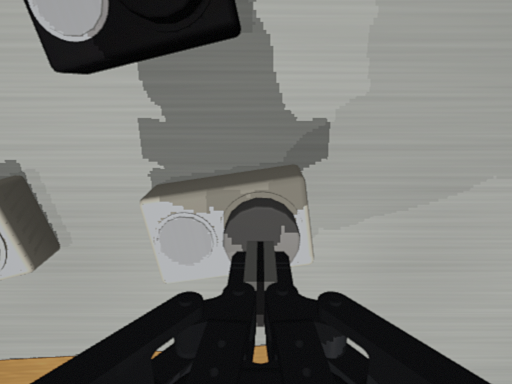

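The cap still shows its full side band of about 4.4 px, so it is not yet pressed. I go on lowering it.

Call:
move_arm([
  [[0, 0, 0.002], [0, 0, 0], 0],
  [[0, 0, 0.003], [0, 0, 0], 0],
])

```text
clock: 3.6
ee_pos: [0.4521, 0.2066, 0.0376]
orientation: [-180.0, 0.0, 90.0]
wrist_force: [-1.1, 0.3, -0.1]
grip_width: -0.0002
```

Call:
move_arm([
  [[0, 0, 0.002], [0, 0, 0], 0],
  [[0, 0, 0.003], [0, 0, 0], 0],
])

```text
clock: 3.85
ee_pos: [0.4521, 0.2065, 0.0345]
orientation: [-180.0, 0.0, 90.0]
wrist_force: [0.0, -0.1, 0.3]
grip_width: 0.0001
```

Run:
```python
from station import manip
import cv2,numpy as np
t=manip.read_camera("scene")
s=manip.get_state();print(s["wrist_force"],s["ee_pos"])
a=cv2.resize(t["image"][160:225,270:360,::-1],(720,520))
cv2.imwrite("pics/s4.png",a)
```

```text
[-0.48927559 -0.51219943 -0.88441186] [0.45198272 0.2065017  0.03437935]
```

View pics/s4.png

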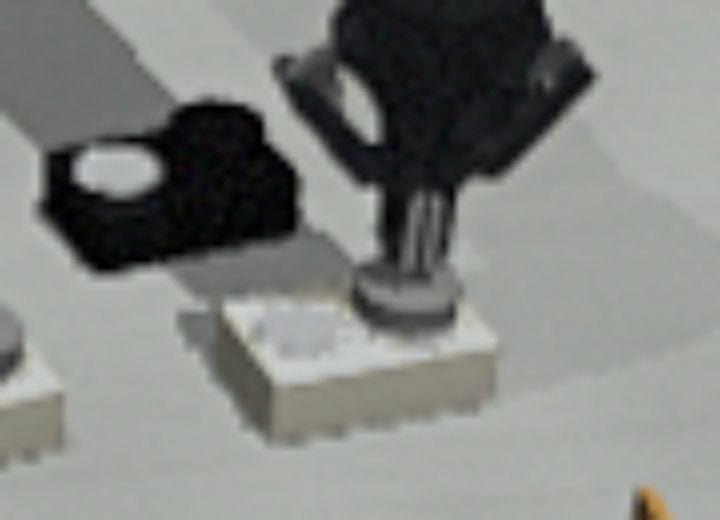

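Run:
```python
import pickle
from h import *
r=pickle.load(open("c0.pkl","rb"))["scene"]
for z in (.02,.03,.035,.04,.045,.05,.06):
    u,v=proj(r,(.452,.2065,z));print(z,(u-270)*8,(v-160)*8)
```

```text
0.02 395.1400353263966 336.58884744601073
0.03 397.72725663347137 316.2612669991613
0.035 399.0294502680199 306.03004101502165
0.04 400.3374166218832 295.75345926021464
0.045 401.6511941666636 285.4312194665947
0.05 402.9708217165762 275.0630166741298
0.06 405.6277838247179 254.18748861250197
```

By projection the visible tip sits near z≈0.05, about 15 mm higher than the nominal 11 mm offset implies. I trust force and images over the nominal figure and keep lowering in small steps.

Call:
move_arm([
  [[0, 0, 0.002], [0, 0, 0], 0],
  [[0, 0, 0.003], [0, 0, 0], 0],
])

```text
clock: 4.15
ee_pos: [0.4521, 0.2066, 0.0316]
orientation: [-180.0, 0.0, 90.0]
wrist_force: [0.5, 1.0, -0.1]
grip_width: -0.0004
```

Call:
move_arm([
  [[0, 0, 0.002], [0, 0, 0], 0],
  [[0, 0, 0.003], [0, 0, 0], 0],
])

```text
clock: 4.4
ee_pos: [0.4521, 0.2065, 0.0285]
orientation: [-180.0, 0.0, 90.0]
wrist_force: [-0.6, -0.1, 0.3]
grip_width: 0.0003
```

Run:
```python
from station import manip
import cv2,numpy as np
t=manip.read_camera("scene");w=manip.read_camera("wrist")
s=manip.get_state();print(s["wrist_force"],s["ee_pos"],s["joints"],s["moment"])
a=cv2.resize(t["image"][160:225,270:360,::-1],(720,520))
cv2.imwrite("pics/s5.png",a);cv2.imwrite("pics/w5.png",w["image"][:,:,::-1])
```

```text
[-0.62907854 -0.21823812  0.21331304] [0.45205791 0.2065128  0.02849247] [ 1.68154223e+01  8.67139995e-01 -1.69024127e+01  7.22510880e+01
  1.19792815e-03  1.68144729e+01] [-0.00598032 -0.01969441 -0.03643638]
```

View pics/s5.png

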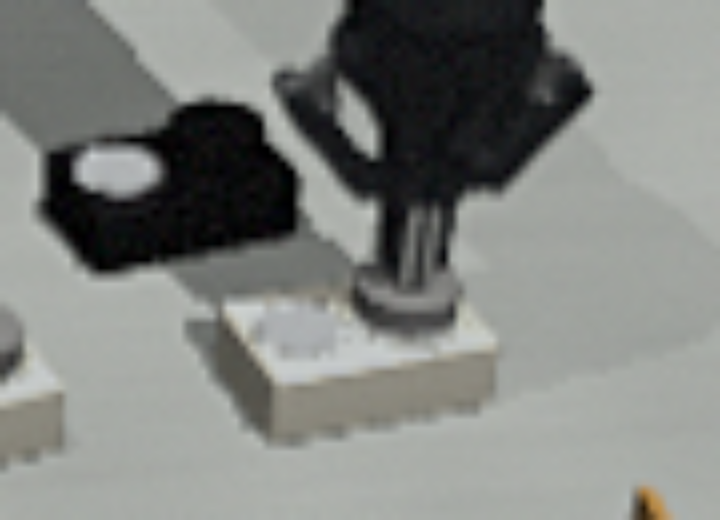

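View pics/w5.png

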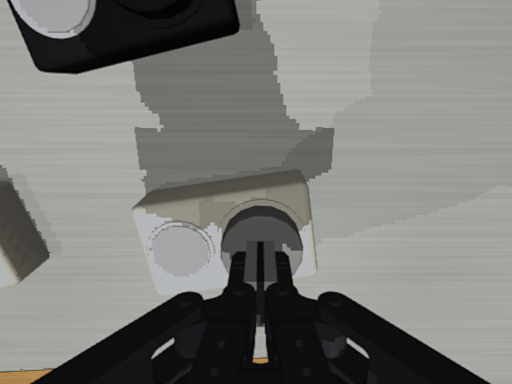

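Call:
move_arm([
  [[0, 0, 0.002], [0, 0, 0], 0],
  [[0, 0, 0.003], [0, 0, 0], 0],
])

```text
clock: 4.75
ee_pos: [0.4524, 0.2066, 0.0262]
orientation: [180.0, -0.0, 90.0]
wrist_force: [-1.3, -0.7, 3.8]
grip_width: 0.0002
```

```bash
cat > look.py <<'E'
import sys
from station import manip
import cv2,numpy as np
t=manip.read_camera("scene")
s=manip.get_state();print(s["clock"],s["wrist_force"],s["ee_pos"])
u,v=int(sys.argv[1]),int(sys.argv[2])
a=cv2.resize(t["image"][v-32:v+33,u-45:u+45,::-1],(720,520),interpolation=0)
cv2.imwrite(sys.argv[3],a)
for du in (-8,-6,6): print(t["image"][v-12:v+18,u+du].mean(1).astype(int))
E
python3 look.py 321 196 pics/s6.png
python3 - <<'E'
import pickle
t=pickle.load(open("c0.pkl","rb"))["scene"];u,v=321,196
for du in (-8,-6,6): print(t["image"][v-12:v+18,u+du].mean(1).astype(int))
E
```

```text
4.8 [-0.95576922 -0.45774815  2.91444485] [0.45247247 0.20665992 0.02617244]
[ 90 152 179 175 172 173 176 157 104 113 122 126 106 104 156 191 162 194
 177 199 196 199 189 127 135 133 134 133 132 137]
[ 22  88 164 180 177 178 182 189 178  90  66  92 121  59  33  56 138 190
 189 199 199 195 162 132 136 136 130 130 126 146]
[  5  80 151 170 162 167 175 176 179 179 163 136 122 132 167 175 196 199
 198 192 148 134 133 135 132 131 119 131 177 175]
[166 167 166 168 167 165 168 168 170 173 178 178 145 128 157 188 162 189
 172 193 192 195 181 123 130 131 131 127 128 134]
[165 168 167 168 167 166 168 166 151 130 126 120  98  31  38  50 133 185
 183 193 194 189 159 128 132 129 128 127 121 142]
[169 168 168 167 163 164 165 168 169 166 159 134 108 127 158 170 194 193
 194 186 144 129 131 129 128 128 116 126 174 169]
```

View pics/s6.png

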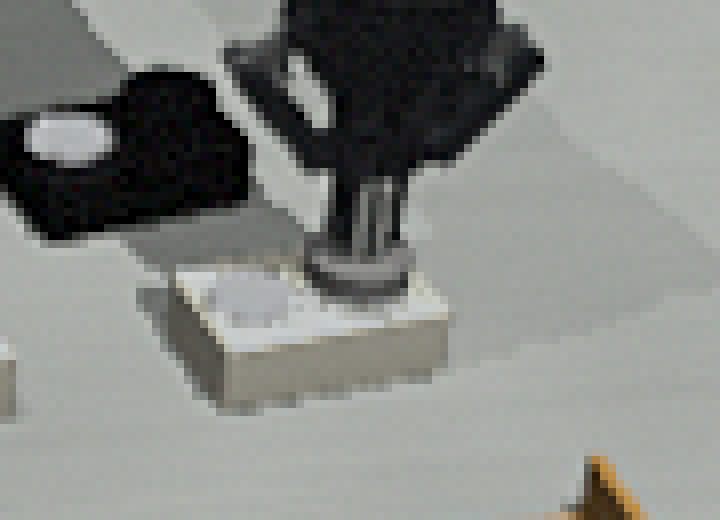

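Contact force of about 3–4 N appears at TCP z≈0.027, so pressing starts here. I continue to the hard stop.

Call:
move_arm([
  [[0, 0, 0.002], [0, 0, 0], 0],
  [[0, 0, 0.004], [0, 0, 0], 0],
  [[0, 0, 0.005], [0, 0, 0], 0],
])

```text
clock: 5.18
ee_pos: [0.4524, 0.2066, 0.0207]
orientation: [180.0, -0.0, 90.0]
wrist_force: [-1.2, -0.1, 3.5]
grip_width: 0.0002
```

```bash
python3 look.py 321 196 pics/s7.png
```

```text
5.225 [-0.49956353  0.16871783  2.12256665] [0.45242767 0.20663277 0.02059062]
[ 27  70 144 185 175 173 176 157 105 112 119 131 121 104 155 191 161 195
 177 199 197 200 188 128 135 136 134 132 131 138]
[ 30  20  27 125 188 178 182 188 192 168  90  69  94 128  90  46 137 187
 189 201 198 195 166 133 137 136 132 132 126 147]
[ 18  18  52 131 166 163 168 177 180 179 174 162 144 136 177 172 194 196
 199 191 148 135 136 134 132 130 119 131 178 176]
```

View pics/s7.png

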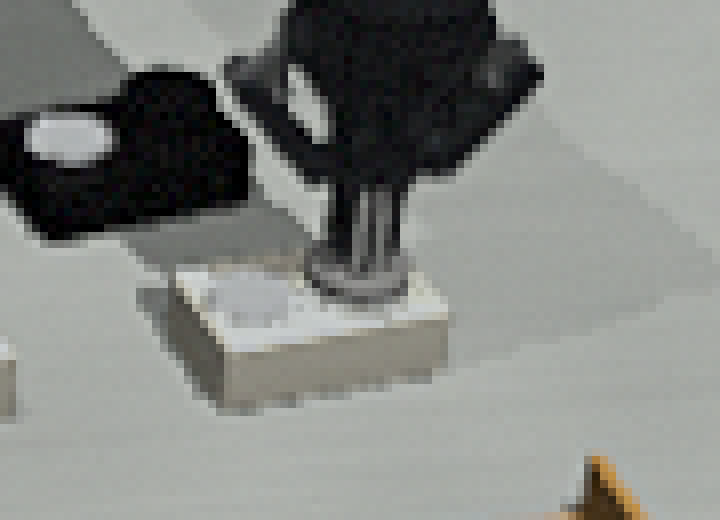

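Call:
move_arm([
  [[0, 0, 0.002], [0, 0, 0], 0],
  [[0, 0, 0.004], [0, 0, 0], 0],
  [[0, 0, 0.005], [0, 0, 0], 0],
])

```text
clock: 5.6
ee_pos: [0.4524, 0.2066, 0.0157]
orientation: [180.0, -0.0, 90.0]
wrist_force: [0.4, -0.3, 2.8]
grip_width: 0.0002
```

Call:
move_arm([
  [[0, 0, 0.001], [0, 0, 0], 0],
  [[0, 0, 0.001], [0, 0, 0], 0],
])

```text
clock: 5.85
ee_pos: [0.4525, 0.2066, 0.0154]
orientation: [180.0, -0.0, 90.0]
wrist_force: [-1.1, 0.2, 6.0]
grip_width: -0.0002
```

The hard stop is at about TCP z 0.0155. One firmer push, then I lift off.

Call:
move_arm([
  [[0, 0, 0.002], [0, 0, 0], 0],
  [[0, 0, 0.002], [0, 0, 0], 0],
])

```text
clock: 6.1
ee_pos: [0.4525, 0.2067, 0.0153]
orientation: [179.9, -0.0, 90.0]
wrist_force: [-4.0, -2.3, 14.2]
grip_width: 0.0
```

Call:
move_arm([
  [[0, 0, -0.03], [0, 0, 0], 0],
  [[0, 0, -0.07], [0, 0, 0], 0],
  [[0, 0, -0.07], [0, 0, 0], 0],
])

```text
clock: 6.48
ee_pos: [0.4546, 0.2073, 0.0858]
orientation: [179.7, -0.1, 90.0]
wrist_force: [0.2, -0.6, 0.4]
grip_width: -0.0
```

```bash
python3 look.py 321 196 pics/s8.png
```

```text
6.525 [ 0.02894553  0.08246348 -0.32036563] [0.45314289 0.20685877 0.08371389]
[170 170 170 172 172 171 177 161 100 110 112 112 141 169 179 187 164 193
 177 197 196 200 187 125 134 135 132 130 130 135]
[170 172 172 171 172 170 171 175 177 158 106  91  92 128 131 115 137 185
 187 196 199 194 161 130 134 133 133 129 125 146]
[165 174 173 172 170 168 169 172 173 170 170 170 177 183 183 171 195 196
 197 191 149 135 136 133 132 129 116 131 176 175]
```

View pics/s8.png

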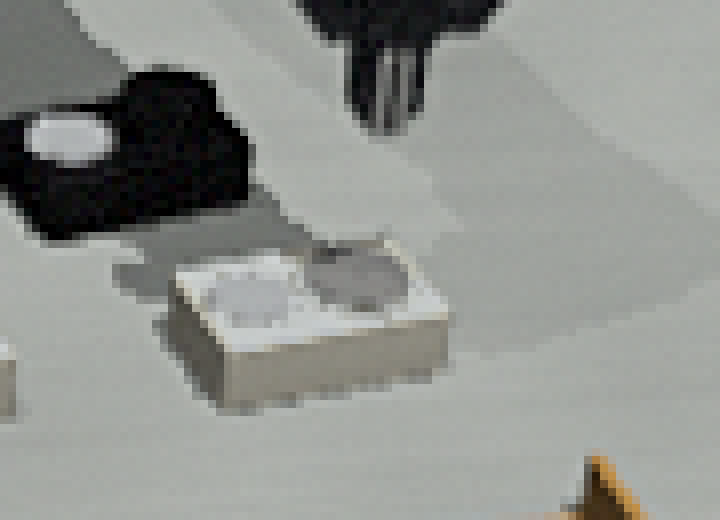

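L's cap is flush and stays down, so L works. Now M in one call: move over, then press to command z 0.0125, hold and lift.

Call:
move_arm([
  [[-0.1805, 0.0085, 0], [0, 0, 0], 0],
  [[-0.1805, 0.0085, 0], [0, 0, 0], 0],
  [[-0.1805, 0.0085, 0], [0, 0, 0], 0],
  [[-0.1805, 0.0085, 0], [0, 0, 0], 0],
  [[-0.1805, 0.0085, 0.03], [0, 0, 0], 0],
  [[-0.1805, 0.0085, 0.05], [0, 0, 0], 0],
  [[-0.1805, 0.0085, 0.056], [0, 0, 0], 0],
  [[-0.1805, 0.0085, 0.06], [0, 0, 0], 0],
  [[-0.1805, 0.0085, 0.064], [0, 0, 0], 0],
  [[-0.1805, 0.0085, 0.067], [0, 0, 0], 0],
  [[-0.1805, 0.0085, 0.0695], [0, 0, 0], 0],
  [[-0.1805, 0.0085, 0.0695], [0, 0, 0], 0],
])

```text
clock: 8.02
ee_pos: [0.4612, 0.0265, 0.0154]
orientation: [179.9, -0.0, 90.0]
wrist_force: [-6.1, 2.0, 11.8]
grip_width: 0.0001
```

Call:
move_arm([
  [[0, 0, -0.03], [0, 0, 0], 0],
  [[0, 0, -0.07], [0, 0, 0], 0],
  [[0, 0, -0.07], [0, 0, 0], 0],
])

```text
clock: 8.4
ee_pos: [0.4649, 0.0255, 0.0873]
orientation: [179.4, 0.1, 90.0]
wrist_force: [0.9, -0.0, 0.5]
grip_width: 0.0
```

```bash
python3 look.py 266 202 pics/s9.png
```

```text
8.45 [ 0.07560131  0.12762189 -0.86911502] [0.46329465 0.02563488 0.08522562]
[172 175 176 153  97 104 110 111 110 109  99 116 173 186 179 205 200 196
 188 174 193 196 197 181 123 132 130 130 129 127]
[171 171 172 173 157 100 106 110 111 110 110  97  95 125 130 115 121 164
 168 196 195 197 187 140 129 132 131 130 128 124]
[170 171 169 168 169 167 171 170 171 153 108 162 187 138 109 130 157 172
 201 189 142 132 131 131 129 128 121 140 171 165]
```

View pics/s9.png

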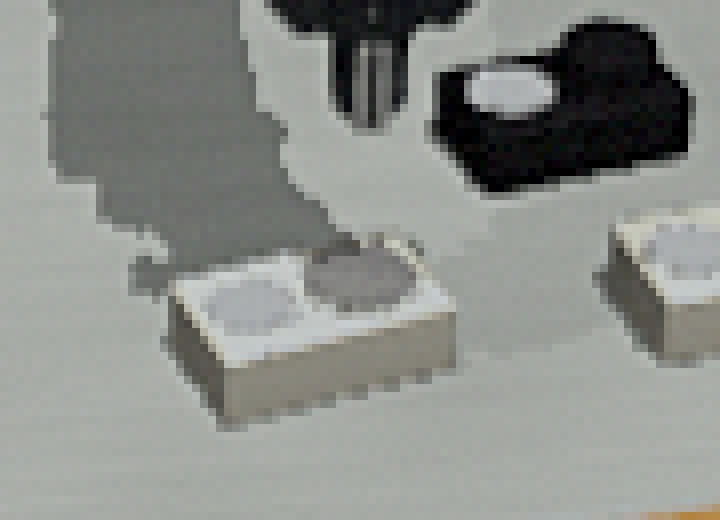

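M latched too. Now R, at (0.457, -0.165).

Call:
move_arm([
  [[-0.191, -0.0035, 0], [0, 0, 0], 0],
  [[-0.191, -0.0035, 0], [0, 0, 0], 0],
  [[-0.191, -0.0035, 0], [0, 0, 0], 0],
  [[-0.191, -0.0035, 0], [0, 0, 0], 0],
  [[-0.191, -0.0035, 0.03], [0, 0, 0], 0],
  [[-0.191, -0.0035, 0.05], [0, 0, 0], 0],
  [[-0.191, -0.0035, 0.056], [0, 0, 0], 0],
  [[-0.191, -0.0035, 0.06], [0, 0, 0], 0],
  [[-0.191, -0.0035, 0.064], [0, 0, 0], 0],
  [[-0.191, -0.0035, 0.067], [0, 0, 0], 0],
  [[-0.191, -0.0035, 0.0695], [0, 0, 0], 0],
  [[-0.191, -0.0035, 0.0695], [0, 0, 0], 0],
])

```text
clock: 9.95
ee_pos: [0.4577, -0.1646, 0.0154]
orientation: [179.9, -0.0, 90.0]
wrist_force: [-3.9, 2.9, 8.6]
grip_width: -0.0
```

Call:
move_arm([
  [[0, 0, -0.03], [0, 0, 0], 0],
  [[0, 0, -0.07], [0, 0, 0], 0],
  [[0, 0, -0.07], [0, 0, 0], 0],
])

```text
clock: 10.32
ee_pos: [0.4607, -0.1671, 0.0879]
orientation: [179.5, 0.3, 90.0]
wrist_force: [0.3, -1.4, 0.4]
grip_width: -0.0002
```

```bash
python3 look.py 204 206 pics/s10.png
python3 - <<'E'
from station import manip
import cv2,pickle
r=manip.read_camera("top");w=manip.read_camera("wrist");pickle.dump((r,w),open("c1.pkl","wb"))
cv2.imwrite("pics/t10.png",cv2.resize(r["image"][105:265,185:410,::-1],None,fx=3.5,fy=3.5,interpolation=2))
cv2.imwrite("pics/w10.png",w["image"][:,:,::-1])
E
```

```text
10.375 [0.26110711 0.69308843 0.38905534] [ 0.45928566 -0.16628227  0.08578504]
[116 116 113 113 111 110 110 104 109 139 141 151 174 205 187 167 182 202
 199 198 170 122 135 132 131 130 127 128 148 169]
[114 114 114 114 110 110 112 109 125 139 127 129 136 121  90  63 120 167
 169 203 185 125 133 135 131 132 130 113 123 173]
[174 173 170 172 170 171 172 175 169 148 121 124 122  99  49  83 141 175
 201 202 203 200 170 133 138 134 133 129 131 136]
```

View pics/s10.png

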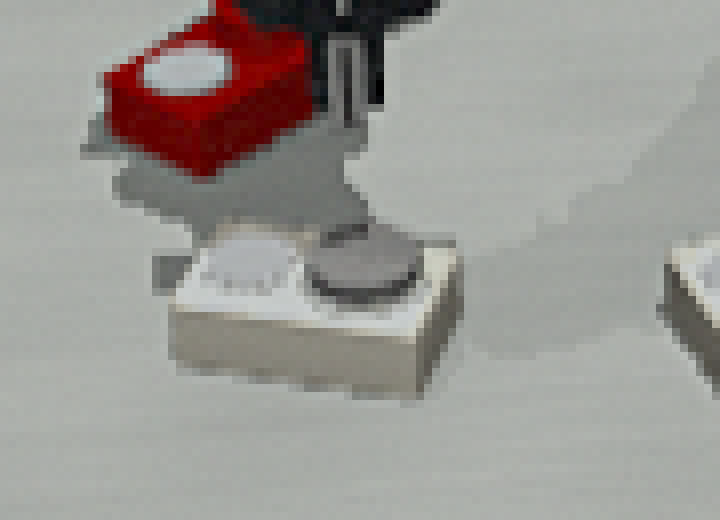

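View pics/t10.png

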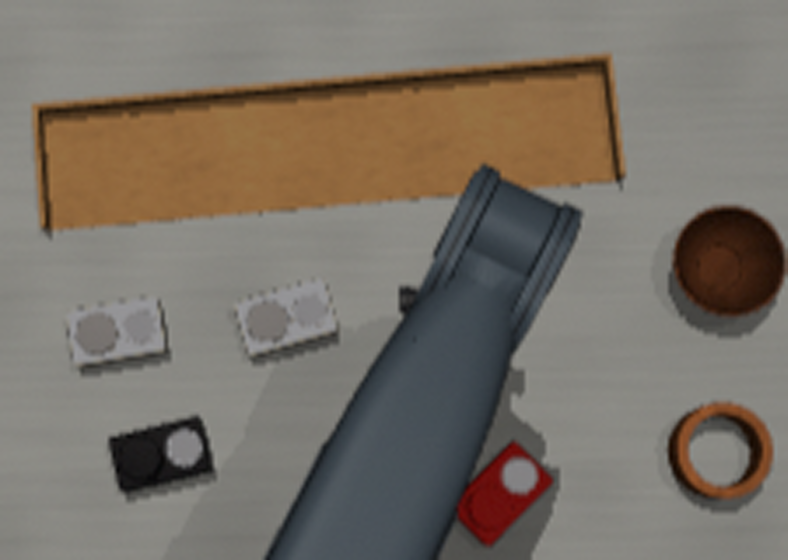

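View pics/w10.png

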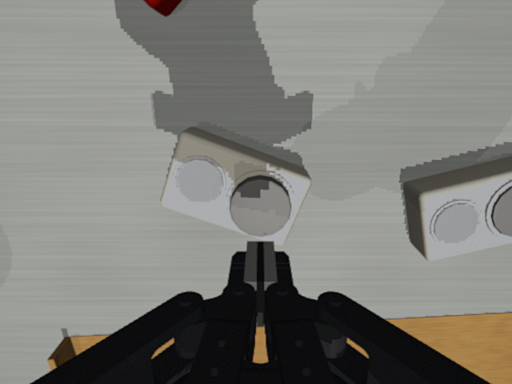

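R's cap sprang back: its side band is visible again and it sits a few mm down. R is the faulty one. I'll push it from behind with the fingers 30 mm apart, aligned with its long side, so I check clearances and yaw first.

Run:
```python
import pickle
from h import *
d=pickle.load(open("c0.pkl","rb"));r=d["top"];_,w=pickle.load(open("c1.pkl","rb"))
f=lambda x,y:((x+.5)/3.5-.5+185,(y+.5)/3.5-.5+105)
for p in((513,441),(553,480),(450,507)): print("red",onz(r,*f(*p),.034))
for p in((162,200),(282,243),(310,182)): print("R corner wrist",onz(w,*p,.034))
print("cap",onz(w,261,207,.046))
```

```text
red [ 0.33184397 -0.22873708  0.034     ]
red [ 0.29054311 -0.2690016   0.034     ]
red [ 0.26430376 -0.16074186  0.034     ]
R corner wrist [ 0.45360923 -0.23781756  0.034     ]
R corner wrist [ 0.48881382 -0.14918237  0.034     ]
R corner wrist [ 0.43975817 -0.13023916  0.034     ]
cap [ 0.45426757 -0.16537444  0.046     ]
```

Call:
move_arm([
  [[0.002, -0.03, 0], [0, 0, 0.15], 0.03],
  [[0.004, -0.069, 0], [0, 0, 0.349], 0.03],
  [[0.004, -0.069, 0], [0, 0, 0.349], 0.03],
  [[0.004, -0.069, 0], [0, 0, 0.349], 0.03],
  [[0.004, -0.069, 0], [0, 0, 0.349], 0.03],
])

```text
clock: 11.1
ee_pos: [0.389, -0.1611, 0.0835]
orientation: [180.0, -0.0, 70.1]
wrist_force: [0.4, -0.2, -1.0]
grip_width: 0.0303
```

```bash
python3 look.py 204 196 pics/s11.png;  python3 - <<'E'
from station import manip
import cv2,pickle
w=manip.read_camera("wrist");pickle.dump(w,open("c2.pkl","wb"))
cv2.imwrite("pics/w11.png",w["image"][:,:,::-1])
E
```

```text
11.15 [0.04789854 0.65819015 0.59835213] [ 0.38898876 -0.1610906   0.08366114]
[ 29  32  28  31  27  64 105 112 111 113 114 116 112 112 107 101 134 166
 160 200 201 200 200 203 187 167 182 202 199 198]
[ 29  27  28  44  77 106 116 112 112 114 113 113 111 107 134 174 174 171
 182 189 151 134 131 119  87  57 118 169 168 204]
[171 170 173 173 175 173 172 172 177 178 157 101 111 110  97  92 126 168
 159 144 130 133 130  98  50  81 141 175 202 202]
```

View pics/s11.png

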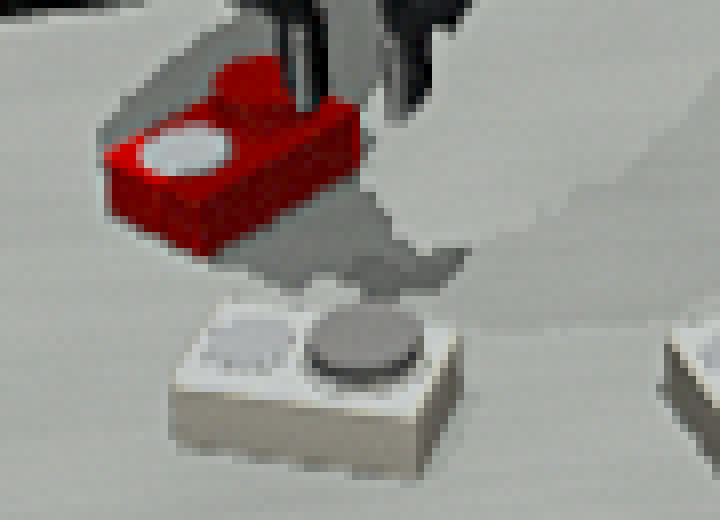

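View pics/w11.png

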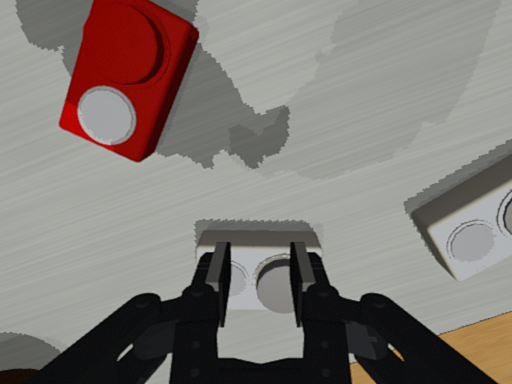

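The yaw and lateral alignment are excellent: the lamp spans wrist columns 197–322 and the fingers centre on 260. Next I descend behind it.

Call:
move_arm([
  [[0, 0, 0.04], [0, 0, 0], 0.03],
  [[0, 0, 0.065], [0, 0, 0], 0.03],
  [[0, 0, 0.074], [0, 0, 0], 0.03],
  [[0, 0, 0.08], [0, 0, 0], 0.03],
  [[0, 0, 0.082], [0, 0, 0], 0.03],
])

```text
clock: 11.82
ee_pos: [0.3889, -0.1613, 0.0023]
orientation: [179.9, 0.0, 70.0]
wrist_force: [-0.6, 0.5, 0.8]
grip_width: 0.0299
```

```bash
python3 look.py 204 196 pics/s12.png
```

```text
11.875 [ 1.01446392 -0.33675142  0.24654715] [ 0.38889321 -0.16131451  0.00229941]
[ 26  12  26  21  27  13  11  16  22  27  35  36  58  90 117 108  98  82
 142 208 202 201 201 205 188 169 183 203 200 197]
[ 10  18  21  17  18  55  93  85  86 102 104 113 119 117 108  90  97  90
 139 188 154 133 131 120  91  61 121 169 171 204]
[ 25  19  18  23  24  29  23  32  57  72  74  84  83  94  98  98  91  88
 102 119 140 137 128 100  50  81 140 177 201 204]
```

View pics/s12.png

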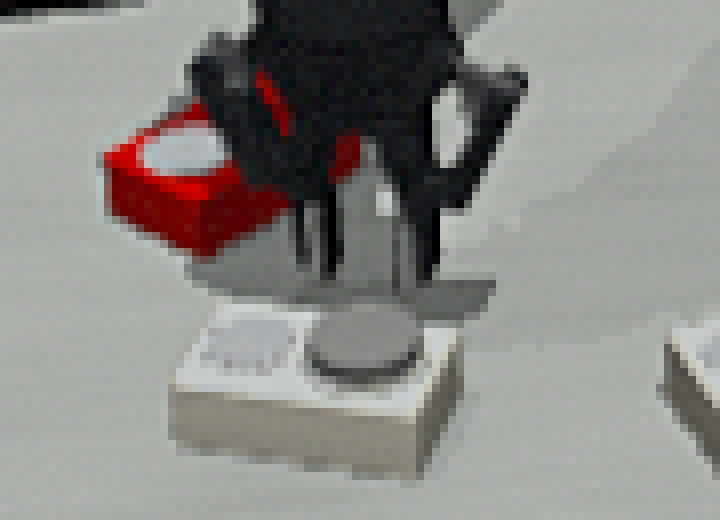

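Call:
move_arm([
  [[0, 0, 0.004], [0, 0, 0], 0.03],
  [[0, 0, 0.008], [0, 0, 0], 0.03],
  [[0, 0, 0.011], [0, 0, 0], 0.03],
  [[0, 0, 0.011], [0, 0, 0], 0.03],
])

```text
clock: 12.38
ee_pos: [0.3879, -0.1608, -0.0097]
orientation: [-180.0, -0.0, 70.0]
wrist_force: [-0.4, 0.6, -0.6]
grip_width: 0.03
```

```bash
python3 look.py 204 196 pics/s13.png
```

```text
12.425 [0.38728425 0.50971157 0.01836245] [ 0.38810653 -0.1608704  -0.00942226]
[ 19  26  22  14  22  21  24  27  36  38  40  47  49  54  63  83  99  84
 145 208 203 202 202 204 188 168 183 202 201 197]
[ 19  23  17  24  16  22  19  12  67 107 103 118 116 117 114 114 114 101
 137 189 155 135 132 117  87  63 120 170 170 205]
[ 27  25  22  24  26  20  16  17  23  17  48  87 104 102 103 104 107 103
 101 126 140 137 130 101  50  81 141 178 200 203]
```

View pics/s13.png

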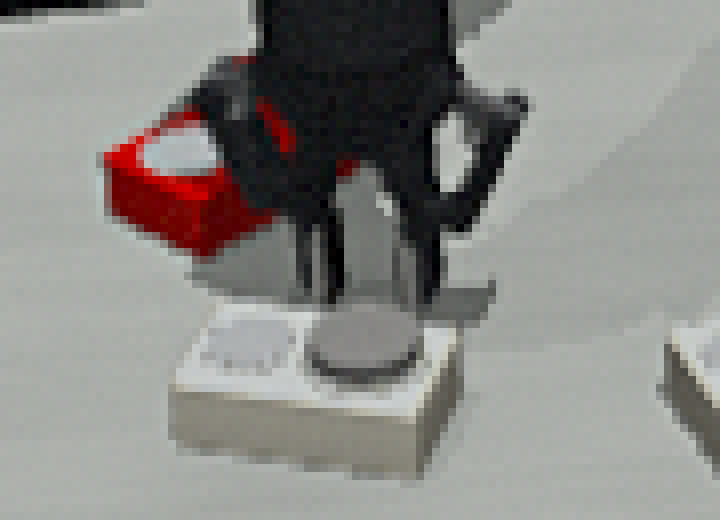

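The tips are down behind R at z≈0.015, with no contact. Now I push along its short axis while turning gradually to match the tray.

Call:
move_arm([
  [[0, 0.012, 0], [0, 0, 0], 0.03],
  [[0, 0.025, 0], [0, 0, 0], 0.03],
  [[0.003, 0.04, 0], [0, 0, -0.029], 0.03],
  [[0.007, 0.06, 0], [0, 0, -0.069], 0.03],
  [[0.011, 0.08, 0], [0, 0, -0.108], 0.03],
  [[0.015, 0.1, 0], [0, 0, -0.147], 0.03],
  [[0.0185, 0.12, 0], [0, 0, -0.186], 0.03],
  [[0.0225, 0.14, 0], [0, 0, -0.225], 0.03],
  [[0.025, 0.155, 0], [0, 0, -0.255], 0.03],
  [[0.027, 0.165, 0], [0, 0, -0.274], 0.03],
  [[0.028, 0.17, 0], [0, 0, -0.284], 0.03],
  [[0.028, 0.17, 0], [0, 0, -0.284], 0.03],
])

```text
clock: 13.92
ee_pos: [0.5583, -0.1928, -0.0095]
orientation: [179.9, -0.0, 86.3]
wrist_force: [0.0, 0.2, -0.3]
grip_width: 0.0301
```

```bash
python3 look.py 200 226 pics/s14.png
python3 - <<'E'
from station import manip
import cv2
w=manip.read_camera("wrist")
cv2.imwrite("pics/w14.png",w["image"][:,:,::-1])
E
```

```text
13.975 [-0.58752496 -0.3242079   0.77649398] [ 0.55816665 -0.19271977 -0.00937883]
[ 28  19  10  71 120 115 112 115 109 113 116 113 114 110 114 110 113 110
 100 157 210 203 201 202 198 198 198 197 199 201]
[ 23  13  41  90 116 112 113 113 110 112 110 110 108 108 112 112 110 110
 120 175 210 181 155 161 148 176 215 209 205 202]
[178 181 181 181 167  13  48  40  27  28  19  30  70  95  82  37  42 104
 142 138 137 138 138 140 145 131  79  62 144 201]
```

View pics/s14.png

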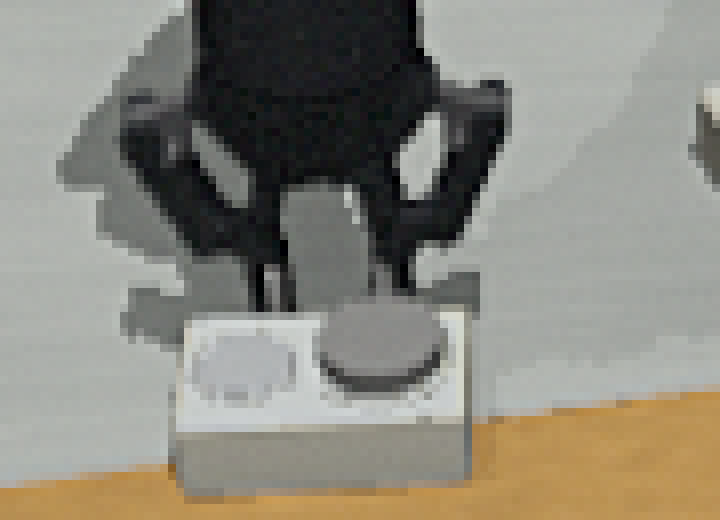

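View pics/w14.png

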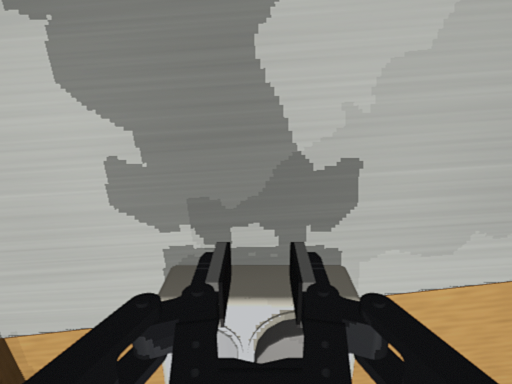

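Run:
```python
import pickle
from h import *
d=pickle.load(open("c0.pkl","rb"));r=d["scene"]
P=onz(r,155+382/8-.5,194+333/8-.5,.046);print(P)
for n,(a,b) in dict(backL=(188,315),backR=(470,312),frL=(180,428),frR=(470,425)).items(): print(n,onz(r,155+a/8-.5,194+b/8-.5,.034))
```

```text
[ 0.60130387 -0.17558693  0.046     ]
backL [ 0.56723107 -0.2427919   0.034     ]
backR [ 0.57910484 -0.14474515  0.034     ]
frL [ 0.62737805 -0.24437927  0.034     ]
frR [ 0.63931685 -0.14828431  0.034     ]
```

R's centre is now about (0.603, -0.195), against a tray midline near x 0.667. I push 64 mm more.

Call:
move_arm([
  [[-0.001, 0.012, 0], [0, 0, -0.025], 0.03],
  [[-0.002, 0.028, 0], [0, 0, -0.055], 0.03],
  [[-0.004, 0.044, 0], [0, 0, -0.085], 0.03],
  [[-0.005, 0.056, 0], [0, 0, -0.11], 0.03],
  [[-0.006, 0.062, 0], [0, 0, -0.125], 0.03],
  [[-0.006, 0.064, 0], [0, 0, -0.13], 0.03],
  [[-0.006, 0.064, 0], [0, 0, -0.13], 0.03],
])

```text
clock: 14.9
ee_pos: [0.6213, -0.203, -0.0094]
orientation: [180.0, 0.0, 93.7]
wrist_force: [-0.6, -1.1, 0.2]
grip_width: 0.0298
```

Call:
move_arm([
  [[0, -0.01, 0], [0, 0, 0], 0.03],
  [[0, -0.04, 0], [0, 0, 0], 0.03],
  [[0, -0.07, -0.03], [0, 0, 0], 0.03],
  [[0, -0.07, -0.09], [0, 0, 0], 0.03],
  [[0, -0.1, -0.15], [0, 0, 0], 0.03],
  [[0, -0.16, -0.2], [0, 0, 0], 0.03],
  [[0.05, -0.2, -0.2], [0, 0, 0], 0.03],
  [[0.1, -0.25, -0.2], [0, 0, 0], 0.03],
  [[0.1, -0.3, -0.2], [0, 0, 0], 0.03],
  [[0.1, -0.3, -0.2], [0, 0, 0], 0.03],
  [[0.1, -0.3, -0.2], [0, 0, 0], 0.03],
])

```text
clock: 16.27
ee_pos: [0.3154, -0.1228, 0.191]
orientation: [179.8, 0.1, 93.7]
wrist_force: [-0.2, -0.3, 0.1]
grip_width: 0.03
```

```bash
python3 look.py 198 240 pics/s15.png;  python3 - <<'E'
from station import manip
import cv2,pickle
r=manip.read_camera("top");s=manip.read_camera("scene");pickle.dump((r,s),open("c3.pkl","wb"))
cv2.imwrite("pics/t15.png",cv2.resize(r["image"][105:265,185:410,::-1],None,fx=3.5,fy=3.5,interpolation=2))
cv2.imwrite("pics/sc15.png",s["image"][:,:,::-1])
E
```

```text
16.325 [-0.13115778 -0.72116713  1.13130427] [ 0.31586795 -0.12303223  0.19093905]
[163 164 164 163 164 165 163 166 165 166 168 168 164 166 166 167 170 169
 169 164 166 195 193 193 194 192 191 186 166 163]
[164 164 165 164 163 166 165 166 165 165 167 167 167 166 167 169 170 170
 171 164 165 202 201 192 182 204 205 194 157 166]
[164 166 165 166 166 165 171 168 165 167 168 168 167 167 171 172 169 148
 127 133 131 128 133 131 132 134 135 119  68  78]
```

View pics/s15.png

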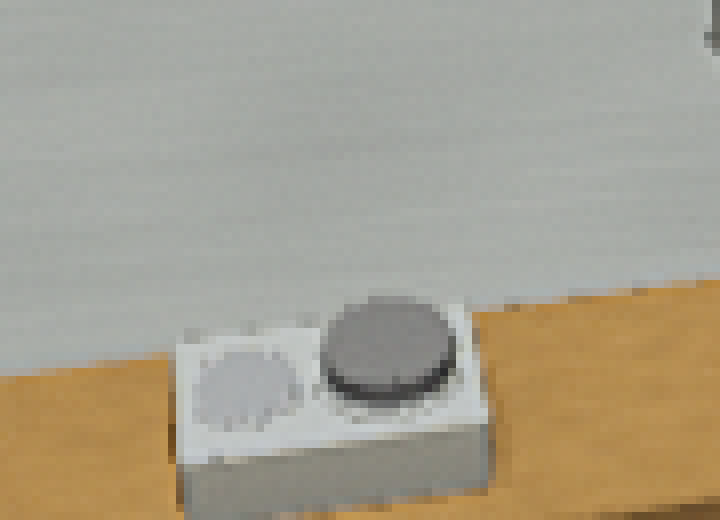

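View pics/t15.png

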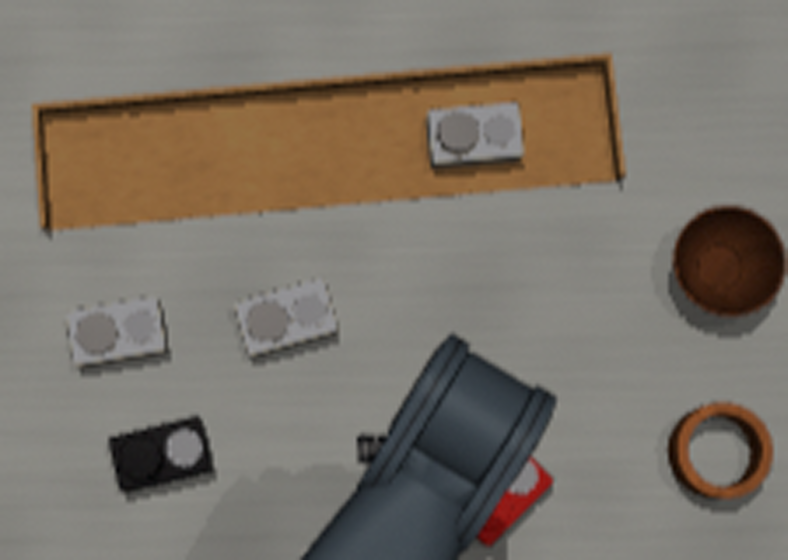

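View pics/sc15.png

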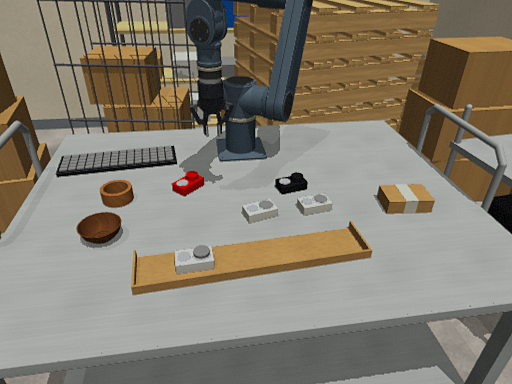

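Run:
```python
import pickle
from h import *
r,s=pickle.load(open("c3.pkl","rb"));f=lambda x,y:((x+.5)/3.5-.5+185,(y+.5)/3.5-.5+105)
c=onz(r,*f(460,132),.046);l=onz(r,*f(499,130),.034)
y=(c-l)[:2];y/=np.linalg.norm(y);C=c[:2]-.02*y
t=C-np.array([.657,-.043]);print(C,"tray x,y",t@[.998,.064],t@[-.064,.998])
from station import manip
manip.sign_off()
```

```text
[ 0.66350136 -0.20216526] tray x,y -0.0036982181637133993 -0.1592630166617653
the job is handed in; nothing more can be done
```

I tested all three push lamps and pushed the faulty one into the tray. The job is handed in at about 16.5 s of the 64 s allowed; no verdict was reported.

- **Working lamps:** The left lamp (y≈0.2 m) and the middle lamp (y≈0.0 m) were each pressed to the hard stop, with 12–14 N at the end. Their caps stayed flush after release. In the last pictures both stand where they started.
- **Faulty lamp:** The right lamp (y≈−0.18 m) reached the same stop, but its cap sprang most of the way back. I pushed it into the tray with two fingers, turning it to line up. It stands upright and wholly inside. Its centre is about 4 mm in front of the tray's middle line (limit 45 mm) and about 0.16 m from the tray's centre towards the right end.
- **Other things:** The bowl, the tape, the carton and both look-alike lamps looked unmoved, though the arm partly hid the red one from above. The arm ended clear of everything.
- **What disagreed:** The closed fingertips met the caps with the reported tool position about 23 mm below contact height, where the description puts the tips 11 mm ahead of it. I set the heights by contact force and camera instead. My first cap positions from the two cameras also differed by 8–10 mm, until I re-read the disc edges.

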